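Find the full tea tin by heft

TASK

Three identical closed tea tins stand on cork coasters, and only their weight tells which is the full one. Heft them one at a time from left to right, lifting each upright about 5 cm or more clear of its coaster and standing it back wholly on its own coaster; then take the heaviest and hold it up, upright and still, with its foot about 15 cm or more above the worktop, the other two standing on their coasters (if the last one is the heaviest you may simply keep hold of it and raise it). Finish while holding it: do not put it down or let go; leave the mug, spoon, salt shaker and tea light where they are.

Things in the scene. Friction and masses are not known exactly. Their poses are not given: they have to be found in the camera images.
- left_tin_center (a point): centre, half-way up, of the left tin as seen from the robot (largest y): closed green tea tin with a pale paper band and brass lid (the lid is fixed), round, 58 mm in diameter (59 mm at the lid), 95 mm tall, z axis up; its foot is 47.5 mm below this point. All three look the same; their hidden contents (with 1 to 2 mm of play) differ from run to run, any tin may be the heaviest
- left_tin: the same left tin; origin at the centre of its underside, z up. With their contents one tin weighs about 0.17 kg, another about 0.32 kg and the heaviest 0.57 to 0.67 kg, in an order that changes from run to run
- left_coaster: round cork coaster under the left tin, 100 mm in diameter, 6 mm thick, fixed to the worktop; origin at the centre of its underside (worktop, z = 0); behind the row, from about x = 0.65 m, wall cabinets hang 0.6 m above the worktop: keep a high elbow or wrist clear of them when swinging sideways
- left_coaster_top (a point): centre of the left coaster's upper face, 6 mm above the worktop; a tin standing there has its centre 47.5 mm above this point
- middle_tin_center (a point): centre, half-way up, of the middle tin as seen from the robot (middle y): closed green tea tin with a pale paper band and brass lid (the lid is fixed), round, 58 mm in diameter (59 mm at the lid), 95 mm tall, z axis up; its foot is 47.5 mm below this point. All three look the same; their hidden contents (with 1 to 2 mm of play) differ from run to run, any tin may be the heaviest
- middle_tin: the same middle tin; origin at the centre of its underside, z up. With their contents one tin weighs about 0.17 kg, another about 0.32 kg and the heaviest 0.57 to 0.67 kg, in an order that changes from run to run
- middle_coaster: round cork coaster under the middle tin, 100 mm in diameter, 6 mm thick, fixed to the worktop; origin at the centre of its underside (worktop, z = 0); behind the row, from about x = 0.65 m, wall cabinets hang 0.6 m above the worktop: keep a high elbow or wrist clear of them when swinging sideways
- middle_coaster_top (a point): centre of the middle coaster's upper face, 6 mm above the worktop; a tin standing there has its centre 47.5 mm above this point
- right_tin_center (a point): centre, half-way up, of the right tin as seen from the robot (smallest y): closed green tea tin with a pale paper band and brass lid (the lid is fixed), round, 58 mm in diameter (59 mm at the lid), 95 mm tall, z axis up; its foot is 47.5 mm below this point. All three look the same; their hidden contents (with 1 to 2 mm of play) differ from run to run, any tin may be the heaviest
- right_tin: the same right tin; origin at the centre of its underside, z up. With their contents one tin weighs about 0.17 kg, another about 0.32 kg and the heaviest 0.57 to 0.67 kg, in an order that changes from run to run
- right_coaster: round cork coaster under the right tin, 100 mm in diameter, 6 mm thick, fixed to the worktop; origin at the centre of its underside (worktop, z = 0); behind the row, from about x = 0.65 m, wall cabinets hang 0.6 m above the worktop: keep a high elbow or wrist clear of them when swinging sideways
- right_coaster_top (a point): centre of the right coaster's upper face, 6 mm above the worktop; a tin standing there has its centre 47.5 mm above this point
- mug: bystander: small cream mug with orange stripes, 60x83x49 mm, left of the tins; origin at the centre of its underside
- teaspoon: bystander: steel teaspoon, 130x27x11 mm, lying at the far left; origin at its underside
- salt_shaker: bystander: salt shaker with grey cap, 44 mm wide, 90 mm tall, behind and right of the right tin; origin at the centre of its underside
- tea_light: bystander: tea light in an aluminium cup, 38 mm wide, 15 mm tall, right of the tins; origin at the centre of its underside
There are look-alikes about, which are no part of the job. What is shaped like the middle_coaster but black is not meant.

How it is judged:
By the outcome, as a careful person would: the job done as asked, in the order asked, and still so for the second after the job is handed in, while the arm keeps its last pose, push and grip.
It also fails if it takes over 62 s, if anything falls off the work surface, if the arm or the gripper's body presses on something with over 40 N, if the wrist force passes 120 N, or if a joint passes its speed limit or range.

ROBOT

A 7-joint arm with a two-finger parallel gripper is mounted at the origin on a cart in front of the work surface, level with it; the furniture and walls round the work are solid. World frame = base frame: x ahead of the robot, y to its left, z up, the work surface at z = 0. Lengths are in m, angles in rad, forces in N, time in s.
With the tool pointing down it reaches from about 0.35 to 0.9 m from the base axis. Payload 8.1 kg.
Tool frame: the origin (TCP) lies midway between the tips of the shut fingers; the grasp point (between the pads) lies behind it (bot.tcp_to_grasp is the y of the grasp point in the tool frame, in m); y points along the fingers, x is the direction in which the jaws open and shut, and the axes are right-handed (so a half turn about y gives the same grasp; the last joint's range is limited). The gripper opens to 92 mm and grips with 3 to 60 N. Pads are 19 mm wide; open, the fingers measure 130 mm over their backs; the gripper's body (75 mm by 190 mm) begins 47 mm behind the grasp point.
Start: joints at [-1.388, 0.434, 0.025, 1.573, -0.012, 1.134, -0.075], TCP at [0.176, 0.6, 0.227] pointing down, gripper open.
Joint ranges: [-2.62, 2.62], [-0.44, 2.09], [-1.27, 1.32], [0.08, 2.57], [-1.32, 4.46], [0.12, 2], [-2.74, 2.74]. Speed limits (rad/s): [2.22, 2.22, 3.01, 3.01, 3.14, 3.14, 3.14].

INTERFACE

Orientations are given as [roll, pitch, yaw] about the fixed x, y, z axes, in that order (R = Rz(yaw) Ry(pitch) Rx(roll)).
In Python, from rig import bot, imaging, ticket gives the robot as it stands.
- The arm moves only by the tool move_arm, never from a script. Its argument "increments" is text: rows parted by semicolons, each of 7 numbers parted by spaces: the shift along the tool's x, y, z in m, then the turn, a rotation vector about the tool's x, y, z in degrees, then the closure, from -1 (fully open) to 1 (shut). A call has 1 to 10 rows; each row is the pose to reach, as a shift and turn from the pose commanded when the call began, along the tool's axes at that moment; what a row does not reach only later rows make up. A row lasts 1/12 s, in which the tool goes at most 41.7 mm and 7.16 degrees, less where a joint would pass 70% of its speed; a pose out of reach is approached as far as the arm can. A call with a gripper value outside its range is refused whole. The fingers move at their own pace and stop on an object; the grip force is fixed at half the most. Time passes only in rows, so rows that repeat a pose let the fingers close. It gives the time, the measured TCP pose, the force and the opening at its end, in the units of the state.
- bot.get_obs(): the state, without advancing time (a new reading comes with each control period).
- imaging.camera(name): name is "side" or "top" or "wrist"; returns a dict with "image" (420x560x3 uint8, blue, green, red), "fx", "fy", "cx", "cy" (pixels), "cam_to_world" (4x4, takes a point from camera to world coordinates). Camera axes: x right, y down, z forward; pixel columns grow to the right and rows downward; lengths in m; the calibration is good to about 2 mm. A picture is of the moment at which its call begins. There is no depth.
- ticket.finish_job(): hands the job in, once; it reports no verdict.
Trained networks look in a picture, given as the dict that the camera call returned (one of the last four; its "shot" number tells which), for a name from the list of things; names that differ only in an ending like _2 or _b are one class to them, and where a whole thing is asked for, a point or a joint stands for the part that bears it (a point fixed in the world has none). Each returns a list of dicts, best first, with "conf" (0 to 1); they miss things now and then, are a little off and sometimes report something else, mostly with a low value. They report only what shows in the picture. A call takes as long as a camera call. They do not tell look-alikes from the thing itself.
- imaging.find_in(name, picture): "xy" ([column, row] in pixels, amid what is visible of it).
- imaging.masks_of(name, picture): "region" (420x560 bool, what is visible of it) and "xy" ([column, row] in pixels, amid what is visible of it).
The state is a dict: "time": time; "joints": joint angles; "dq": joint speeds; "joint_efforts": joint torques, N m; "tool_pos": TCP position; "eef_rot": TCP orientation; "contact_force": force on the tool from outside, world axes, zero at the start; "ft_torque": the same for the moment, N m; "grip_width": finger opening in m.
Only numpy, scipy, OpenCV 4.12 (cv2) and the standard library are available. Lean on these libraries where they do the work, as an engineer would, in place of code of your own. Each camera call takes 0.05 s, during which the arm holds its last target. There are 200 camera calls.

## Working session

There is one attempt and no reset: what is moved stays moved. The work goes in short steps, Python scripts to look and compute and a tool call to move; the robot and the scene stay as the last step left them, time stands still between calls to the robot, and variables do not carry over. Pictures are saved under pics/ and viewed, on a budget of 10 in all, crops included, one or two more only if the job needs it, and the job is handed in when it is done.

Besides the shell and the picture viewer there is one more tool, called after "Request:" as name(argument=value, ...), one argument or row to a line, values as JSON. move_arm: Moves the arm, as the interface text tells. Its arguments: {"type":"object","properties":{"increments":{"type":"string"}},"required":["increments"]}

```bash
mkdir -p pics; ls
cat > h.py <<'E'
import numpy as np, cv2
from rig import bot, imaging, ticket
from scipy.spatial.transform import Rotation as R
def ray(p,uv,z):
    T=np.array(p["cam_to_world"]); d=T[:3,:3]@[(uv[0]-p["cx"])/p["fx"],(uv[1]-p["cy"])/p["fy"],1]
    return T[:3,3]+d*(z-T[2,3])/d[2]
E
python3 - <<'E'
from h import *
o=bot.get_obs(); print({k:np.round(v,3) for k,v in o.items()}, bot.tcp_to_grasp)
ims=[]
for c in ("top","side"):
    p=imaging.camera(c); im=p["image"].copy()
    print(c,np.round(p["cam_to_world"],3).tolist())
    for n,z in (("left_tin",.05),("left_coaster",.006),("mug",.02),("salt_shaker",.045),("tea_light",.01)):
        for d in imaging.masks_of(n,p):
            print(c,n,round(d["conf"],2),np.round(d["xy"]),np.round(ray(p,d["xy"],z),3),d["region"].sum())
    ims.append(im)
    cv2.imwrite(f"pics/{c}0.png",im)
E
```

```text
pics
{'time': np.float64(0.0), 'joints': array([-1.388,  0.435,  0.025,  1.574, -0.012,  1.134, -0.075]), 'dq': array([ 0.001, -0.001,  0.001, -0.   ,  0.   , -0.   , -0.001]), 'joint_efforts': array([-1.0000e-03, -6.6782e+01,  9.8500e-01, -3.1447e+01, -6.1000e-02,
        4.3000e-02,  0.0000e+00]), 'tool_pos': array([0.176, 0.599, 0.226]), 'eef_rot': array([-1.571,  0.002,  1.285]), 'contact_force': array([0.444, 0.272, 0.514]), 'ft_torque': array([ 0.049, -0.02 , -0.041]), 'grip_width': np.float64(0.092)} -0.0188
top [[0.387, -0.716, 0.581, -0.326], [-0.922, -0.311, 0.23, -0.304], [0.016, -0.624, -0.781, 1.248], [0.0, 0.0, 0.0, 1.0]]
top left_tin 0.7 [227. 210.] [0.506 0.236 0.05 ] 587
top left_coaster 0.66 [230. 224.] [0.489 0.219 0.006] 357
top mug 0.75 [170. 194.] [0.511 0.46  0.02 ] 307
top mug 0.65 [233. 227.] [0.472 0.199 0.02 ] 285
top salt_shaker 0.83 [413. 236.] [ 0.65  -0.346  0.045] 235
top tea_light 0.71 [429. 284.] [ 0.517 -0.434  0.01 ] 113
top tea_light 0.62 [284. 225.] [0.552 0.053 0.01 ] 502
top tea_light 0.43 [354. 269.] [ 0.48  -0.209  0.01 ] 409
side [[0.554, -0.469, 0.688, -0.214], [-0.832, -0.302, 0.465, -0.455], [-0.01, -0.83, -0.558, 0.671], [0.0, 0.0, 0.0, 1.0]]
side left_tin 0.62 [217. 209.] [0.489 0.231 0.05 ] 675
side mug 0.73 [173. 195.] [0.512 0.447 0.02 ] 348
side mug 0.55 [276. 244.] [0.479 0.01  0.02 ] 263
side salt_shaker 0.78 [426. 250.] [ 0.642 -0.348  0.045] 521
side salt_shaker 0.46 [360. 257.] [ 0.523 -0.216  0.045] 1005
side tea_light 0.78 [450. 300.] [ 0.53  -0.439  0.01 ] 218
```

View pics/top0.png

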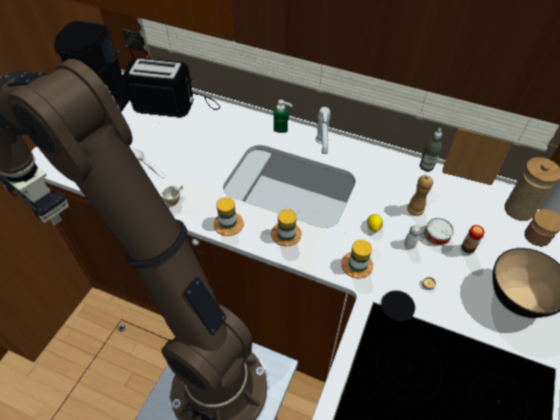

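View pics/side0.png

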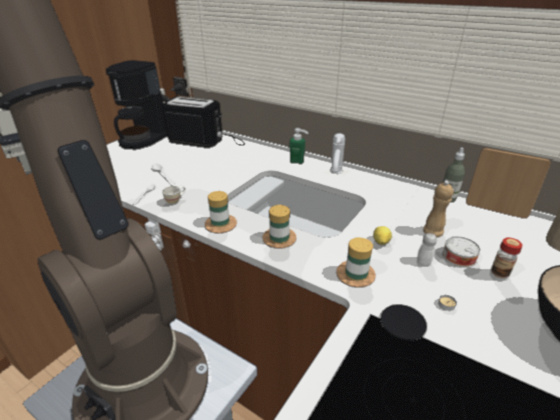

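The green-banded tins with brass lids are at top pixels (227,215), (287,226) and (360,258), each on a brown coaster. Possible confusions: pepper mill (420,195), red-lidded jar (474,238), lidded jars (540,190), lemon (375,222) and the black disc (397,305). I reject all of these. Next I triangulate the lids and coasters.

Run:
```python
from h import *
crops=[]
for c in ("top","side"):
    p=imaging.camera(c); hsv=cv2.cvtColor(p["image"],cv2.COLOR_BGR2HSV)
    lid=cv2.inRange(hsv,(12,170,110),(28,255,255)); 
    cork=cv2.inRange(hsv,(5,80,90),(20,220,255))
    pts={"top":[(227,215),(287,226),(360,258)],"side":[(218,210),(280,225),(358,260)]}[c]
    for n in ("left_tin","left_tin_center","middle_tin","right_tin","left_coaster","middle_coaster","right_coaster"):
        print(c,n,[(np.round(d["xy"]).tolist(),round(d["conf"],2)) for d in imaging.find_in(n,p)])
    for u,v in pts:
        m=np.zeros_like(lid); m[v-28:v+28,u-22:u+22]=lid[v-28:v+28,u-22:u+22]
        ys,xs=np.nonzero(m); print(c,"lid",len(xs),xs.min(),xs.max(),ys.min(),ys.max(),
          "top face ctr",np.round(ray(p,((xs.min()+xs.max())/2,ys.min()+ .36*(xs.max()-xs.min())),.101),3))
        crops.append(cv2.resize(p["image"][v-32:v+32,u-32:u+32],(256,256),interpolation=cv2.INTER_CUBIC))
cv2.imwrite("pics/crop.png",np.vstack([np.hstack(crops[:3]),np.hstack(crops[3:])]))
```

```text
top left_tin [([226.0, 209.0], 0.76)]
top left_tin_center [([228.0, 209.0], 0.63)]
top middle_tin [([284.0, 223.0], 0.75)]
top right_tin [([360.0, 255.0], 0.83), ([228.0, 213.0], 0.51)]
top left_coaster [([230.0, 226.0], 0.63)]
top middle_coaster [([400.0, 303.0], 0.78), ([282.0, 237.0], 0.5), ([228.0, 212.0], 0.38)]
top right_coaster [([350.0, 271.0], 0.86), ([283.0, 227.0], 0.45)]
top lid 188 217 233 198 211 top face ctr [0.491 0.229 0.101]
top lid 200 279 294 210 224 top face ctr [0.524 0.034 0.101]
top lid 235 353 376 230 256 top face ctr [ 0.537 -0.213  0.101]
side left_tin [([221.0, 208.0], 0.89)]
side left_tin_center [([218.0, 206.0], 0.84), ([358.0, 257.0], 0.38)]
side middle_tin [([276.0, 224.0], 0.74)]
side right_tin [([357.0, 258.0], 0.91)]
side left_coaster [([219.0, 209.0], 0.62), ([220.0, 228.0], 0.57)]
side middle_coaster [([280.0, 243.0], 0.84), ([405.0, 320.0], 0.71)]
side right_coaster [([350.0, 282.0], 0.65)]Traceback (most recent call last):
  File "<stdin>", line 12, in <module>
    return umr_minimum(a, axis, None, out, keepdims, initial, where)
ValueError: zero-size array to reduction operation minimum which has no identity
```

Run:
```python
from h import *
p=imaging.camera("side"); q=imaging.camera("top")
f=lambda p,u,v:cv2.resize(p["image"][v-32:v+32,u-32:u+32],(256,256),interpolation=cv2.INTER_CUBIC)
cv2.imwrite("pics/crop.png",np.vstack([np.hstack([f(q,*t) for t in [(227,215),(287,226),(360,258)]]),np.hstack([f(p,*t) for t in [(218,210),(280,225),(358,260)]])]))
```

```text
(no output)
```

View pics/crop.png

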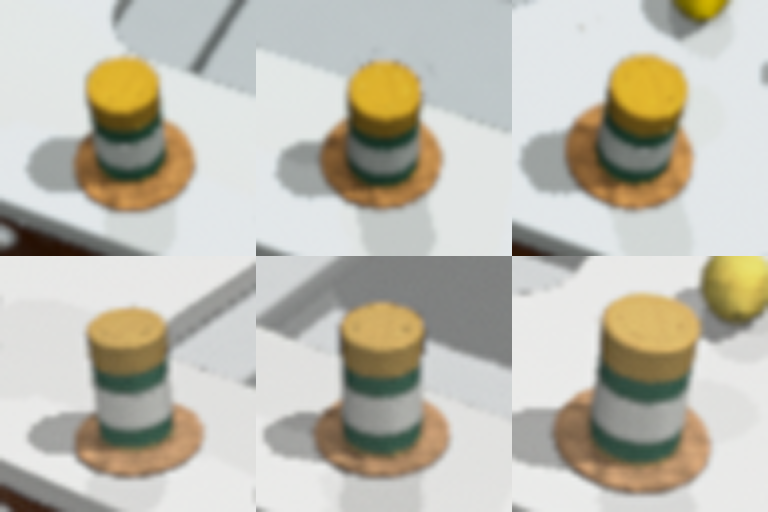

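Request:
move_arm(
  increments="-0.025 0 -0.038 0 -2 0 -1;-0.05 0 -0.076 0 -4 0 -1;-0.075 0 -0.114 0 -6 0 -1;-0.1 0 -0.152 0 -8 0 -1;-0.125 0 -0.19 0 -10 0 -1;-0.15 0 -0.228 0 -12 0 -1;-0.175 0 -0.266 0 -14 0 -1;-0.2 0 -0.304 0 -16.4 0 -1;-0.22 0 -0.34 0 -16.4 0 -1;-0.24 0 -0.37 0 -16.4 0 -1",
)

```text
time: 2.33
tool_pos: [0.4486, 0.2817, 0.2271]
eef_rot: [-1.571, -0.001, 1.571]
contact_force: [-0.4, 0.0, -0.6]
grip_width: 0.0922
```

The crops confirm three green tins with pale bands and brass lids on brown cork, centred in all six crops. Lid-top centres (crop px) are: top (124,85), (384,90) and (648,88); side (128,329), (383,328) and (651,323).

Run:
```python
from h import *
q=imaging.camera("top");p=imaging.camera("side");w=imaging.camera("wrist")
L=[(227,215),(287,226),(360,258)];C=[(124,85),(384-256,90),(648-512,88)]
K=[(218,210),(280,225),(358,260)];D=[(128,73),(127,72),(139,67)]
K=[(218,210),(280,225),(358,260)]
for n,P,c,d in (("top",q,L,C),("side",p,K,D)):
  for a,b in zip(c,d):
    uv=(a[0]-32+b[0]/4-.4,a[1]-32+b[1]/4-.4); print(n,np.round(ray(P,uv,.101),3))
print(np.round(w["cam_to_world"],3).tolist())
cv2.imwrite("pics/w0.png",w["image"])
for d in imaging.find_in("left_tin",w): print(d, ray(w,d["xy"],.05))
```

```text
top [0.491 0.228 0.101]
top [0.522 0.033 0.101]
top [ 0.501 -0.215  0.101]
side [0.488 0.221 0.101]
side [0.519 0.026 0.101]
side [ 0.5   -0.219  0.101]
[[0.011, 0.961, 0.278, 0.379], [1.0, -0.01, -0.006, 0.278], [-0.003, 0.278, -0.961, 0.385], [0.0, 0.0, 0.0, 1.0]]
{'xy': [238.6, 242.3], 'conf': 0.7} [0.50525596 0.22480513 0.05      ]
```

View pics/w0.png

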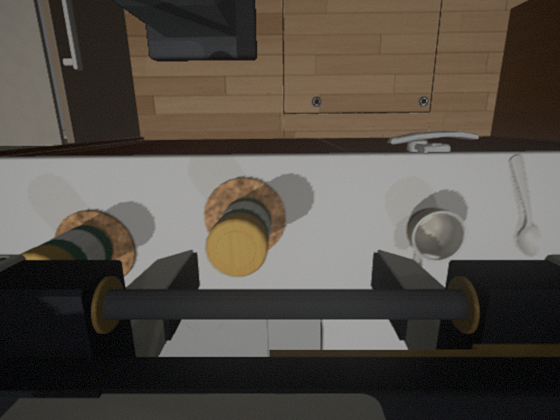

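Run:
```python
from h import *
w=imaging.camera("wrist"); im=w["image"]; hsv=cv2.cvtColor(im,cv2.COLOR_BGR2HSV)
print(w["fx"],w["cx"],w["cy"])
print(ray(w,(238,247),.101),"coaster L",ray(w,(245.5,214),.006),"edges",ray(w,(205,214),.006),ray(w,(286,214),.006))
m=np.zeros(hsv.shape[:2],np.uint8); s=np.s_[205:285,195:285]; m[s]=cv2.inRange(hsv[s],(15,130,120),(30,255,255))
c=max(cv2.findContours(m,0,2)[0],key=cv2.contourArea); e=cv2.fitEllipse(c);print(e,ray(w,e[0],.101))
print(hsv[247,238],hsv[200,225])
```

```text
325.3404512745097 284.90639666987727 216.1459647675037
[0.48623293 0.23864899 0.101     ] coaster L [0.48076509 0.23473508 0.006     ] edges [0.48058284 0.18572501 0.006     ] [0.4809473  0.28373729 0.006     ]
((228.71835327148438, 252.3246307373047), (54.11528778076172, 59.27072525024414), 111.3047866821289) [0.49154313 0.22970546 0.101     ]
[ 20 138 161] [ 14 116 128]
```

Request:
move_arm(
  increments="-0.015 0.01 -0.012 0 0 0 -1;-0.03 0.02 -0.025 0 0 0 -1;-0.03 0.02 -0.025 0 0 0 -1;-0.03 0.02 -0.025 0 0 0 -1",
)

```text
time: 2.92
tool_pos: [0.4717, 0.254, 0.2062]
eef_rot: [-1.57, 0.0, 1.572]
contact_force: [0.6, 1.0, -0.1]
grip_width: 0.0919
```

```bash
cat > lk.py <<'E'
from h import *
import sys
w=imaging.camera("wrist"); o=bot.get_obs(); print(o["time"],np.round(o["tool_pos"],4),np.round(o["eef_rot"],4))
im=w["image"]; cv2.imwrite("pics/"+sys.argv[1]+".png",im); T=np.array(w["cam_to_world"]);print(np.round(T[:3,3],4))
for n in ("left_tin","left_coaster"):
  for d in imaging.masks_of(n,w):
    r=d["region"]; ys,xs=np.nonzero(r); print(n,round(d["conf"],2),np.round(d["xy"]),xs.min(),xs.max(),ys.min(),ys.max(),ray(w,d["xy"],.05 if "tin" in n else .006))
np.save("w.npy",T); print(w["fx"],w["cx"],w["cy"])
E
python3 lk.py w1
```

```text
2.9667 [0.4715 0.2548 0.2066] [-1.5700e+00 -4.0000e-04  1.5729e+00]
[0.3987 0.2546 0.3646]
left_tin 0.86 [259. 229.] 222 288 186 268 [0.50186043 0.22826439 0.05      ]
left_tin 0.43 [119. 219.] 58 141 198 271 [0.49122294 0.08729036 0.05      ]
left_coaster 0.97 [260. 186.] 216 302 164 237 [0.46556982 0.22589403 0.006     ]
left_coaster 0.68 [256. 228.] 222 288 186 268 [0.5148316  0.22044985 0.006     ]
325.3404512745097 284.90639666987727 216.1459647675037
```

View pics/w1.png

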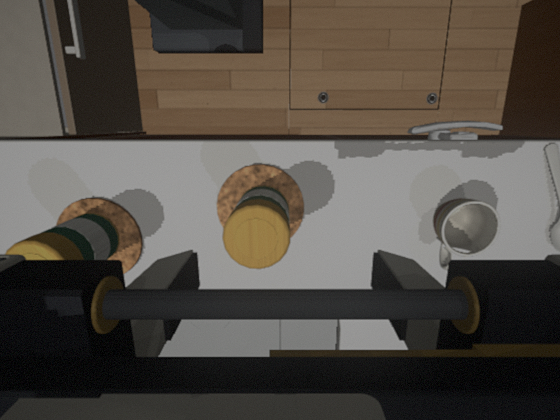

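Left tin is at about (0.490, 0.229): lid-top centre at pixel (256,235), coaster at (259,203). I'll move over it and descend.

Request:
move_arm(
  increments="-0.013 0 -0.009 0 0 0 -1;-0.026 0 -0.018 0 0 0 -1;-0.026 0.03 -0.018 0 0 0 -1;-0.026 0.06 -0.018 0 0 0 -1;-0.026 0.09 -0.018 0 0 0 -1;-0.026 0.115 -0.018 0 0 0 -1;-0.026 0.14 -0.018 0 0 0 -1;-0.026 0.155 -0.018 0 0 0 -1;-0.026 0.16 -0.018 0 0 0 -1;-0.026 0.16 -0.018 0 0 0 -1",
)

```text
time: 3.9
tool_pos: [0.4895, 0.2282, 0.046]
eef_rot: [-1.569, 0.0, 1.573]
contact_force: [0.2, 0.3, -0.1]
grip_width: 0.0918
```

```bash
python3 lk.py w2
```

```text
3.95 [0.4902 0.2283 0.047 ] [-1.5705e+00 -2.0000e-04  1.5723e+00]
[0.4165 0.2287 0.2044]
left_tin 0.85 [288. 279.] 208 363 204 356 [0.49429531 0.23016698 0.05      ]
left_tin 0.18 [ 22. 246.] 0 58 225 259 [0.47607372 0.09552791 0.05      ]
left_coaster 0.68 [268. 206.] 204 357 165 283 [0.46650716 0.21820848 0.006     ]
325.3404512745097 284.90639666987727 216.1459647675037
```

View pics/w2.png

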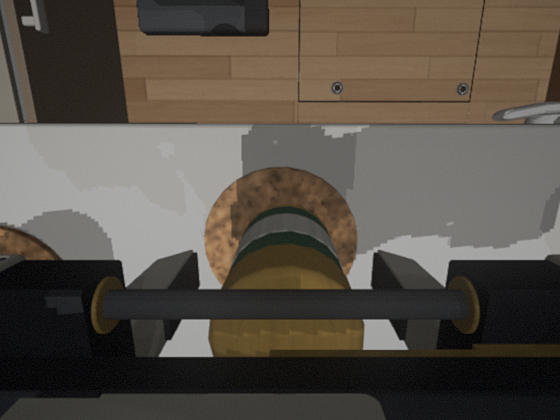

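Lid spans columns 208–363, midway between the fingers and over its coaster. I'll close the gripper.

Request:
move_arm(
  increments="0 0 0 0 0 0 0.5;0 0 0 0 0 0 1;0 0 0 0 0 0 1;0 0 0 0 0 0 1;0 0 0 0 0 0 1;0 0 0 0 0 0 1;0 0 0 0 0 0 1",
)

```text
time: 4.63
tool_pos: [0.4906, 0.2278, 0.0469]
eef_rot: [-1.571, -0.001, 1.571]
contact_force: [0.2, 1.0, 0.7]
grip_width: 0.0565
```

Request:
move_arm(
  increments="0 -0.005 0 0 0 0 1;0 -0.015 0 0 0 0 1;0 -0.03 0 0 0 0 1;0 -0.045 0 0 0 0 1;0 -0.06 0 0 0 0 1;0 -0.07 0 0 0 0 1;0 -0.075 0 0 0 0 1;0 -0.075 0 0 0 0 1;0 -0.075 0 0 0 0 1;0 -0.075 0 0 0 0 1",
)

```text
time: 5.47
tool_pos: [0.4899, 0.2271, 0.121]
eef_rot: [-1.57, 0.001, 1.571]
contact_force: [-0.1, -0.6, -5.7]
grip_width: 0.0562
```

```bash
cat > wt.py <<'E'
from h import *
F=[]
for i in range(6):
    imaging.camera("wrist"); o=bot.get_obs(); F.append(np.r_[o["contact_force"],o["ft_torque"]])
F=np.array(F); print(o["time"],np.round(o["tool_pos"],4),o["grip_width"],F[:,2].round(2),F.mean(0).round(2),np.round(o["joint_efforts"],2))
E
python3 wt.py
```

```text
5.7667 [0.4903 0.2273 0.1213] 0.05647102448893956 [-5.82 -6.18 -5.67 -6.69 -5.08 -6.19] [ 0.03 -0.15 -5.94  0.01  0.01  0.01] [-0.000e+00 -6.156e+01  2.500e+00 -2.704e+01  1.000e-02  9.000e-02
  0.000e+00]
```

The left tin reads about 5.9 N (0.6 kg), likely the heavy one. I'll put it back and heft the others as asked.

Request:
move_arm(
  increments="0 0.015 0 0 0 0 1;0 0.03 0 0 0 0 1;0 0.045 0 0 0 0 1;0 0.057 0 0 0 0 1;0 0.065 0 0 0 0 1;0 0.07 0 0 0 0 1;0 0.073 0 0 0 0 1;0 0.0745 0 0 0 0 1;0 0.0755 0 0 0 0 1;0 0.0755 0 0 0 0 1",
)

```text
time: 6.6
tool_pos: [0.4908, 0.2276, 0.0468]
eef_rot: [-1.572, -0.001, 1.571]
contact_force: [-0.7, -1.3, -5.2]
grip_width: 0.0565
```

Request:
move_arm(
  increments="0 0.0005 0 0 0 0 1;0 0.001 0 0 0 0 1;0 0.001 0 0 0 0 1",
)

```text
time: 6.85
tool_pos: [0.4909, 0.2278, 0.0466]
eef_rot: [-1.572, -0.001, 1.571]
contact_force: [-3.6, -0.9, 9.5]
grip_width: 0.0565
```

Request:
move_arm(
  increments="0 0 0 0 0 0 0;0 0 0 0 0 0 -1;0 0 0 0 0 0 -1;0 0 0 0 0 0 -1;0 0 0 0 0 0 -1",
)

```text
time: 7.27
tool_pos: [0.4909, 0.2276, 0.0455]
eef_rot: [-1.572, -0.001, 1.571]
contact_force: [0.6, -0.5, -0.1]
grip_width: 0.0787
```

```bash
python3 lk.py w3
```

```text
7.3167 [0.4908 0.2276 0.0454] [-1.5714e+00 -3.0000e-04  1.5711e+00]
[0.4176 0.2281 0.2038]
left_tin 0.87 [286. 275.] 207 364 203 356 [0.49365729 0.22859107 0.05      ]
left_coaster 0.95 [270. 204.] 204 357 163 280 [0.46658214 0.21901026 0.006     ]
325.3404512745097 284.90639666987727 216.1459647675037
```

Request:
move_arm(
  increments="0 -0.01 0 0 0 0 -1;0 -0.035 0 0 0 0 -1;0 -0.07 0 0 0 0 -1;0 -0.1 0 0 0 0 -1;-0.03 -0.115 -0.005 0 0 0 -1;-0.065 -0.12 -0.01 0 0 0 -1;-0.1 -0.12 -0.015 0 0 0 -1;-0.135 -0.12 -0.02 0 0 0 -1;-0.165 -0.12 -0.025 0 0 0 -1;-0.185 -0.12 -0.031 0 0 0 -1",
)

```text
time: 8.25
tool_pos: [0.5214, 0.0386, 0.1662]
eef_rot: [-1.571, 0.001, 1.568]
contact_force: [-0.2, 0.4, -0.5]
grip_width: 0.0918
```

Request:
move_arm(
  increments="0 0 0 0 0 0 -1;0 0 0 0 0 0 -1",
)

```text
time: 8.42
tool_pos: [0.5218, 0.0411, 0.1659]
eef_rot: [-1.571, 0.0, 1.568]
contact_force: [0.7, 0.6, 0.1]
grip_width: 0.0916
```

```bash
python3 lk.py w4
```

```text
8.4667 [0.5216 0.0427 0.1657] [-1.5711e+00 -5.0000e-04  1.5705e+00]
[0.4485 0.0419 0.3241]
left_tin 0.98 [515. 179.] 447 559 141 228 [0.49524182 0.23672641 0.05      ]
left_coaster 0.61 [452. 152.] 420 521 116 217 [0.47567251 0.20207457 0.006     ]
325.3404512745097 284.90639666987727 216.1459647675037
```

View pics/w4.png

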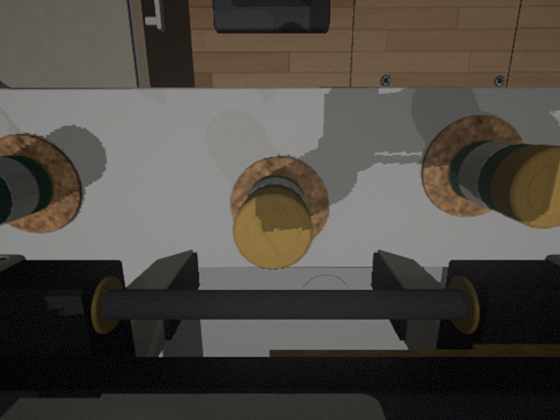

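Middle tin: lid centre at pixel (272,231), which gives about (0.524, 0.033). The left tin stands back on its coaster at (472,165). Now I descend.

Request:
move_arm(
  increments="-0.009 0 -0.002 0 0 0 -1;-0.009 0.02 -0.002 0 0 0 -1;-0.009 0.05 -0.002 0 0 0 -1;-0.009 0.08 -0.002 0 0 0 -1;-0.009 0.105 -0.002 0 0 0 -1;-0.009 0.119 -0.002 0 0 0 -1;-0.009 0.119 -0.002 0 0 0 -1;-0.009 0.119 -0.002 0 0 0 -1",
)

```text
time: 9.23
tool_pos: [0.5232, 0.0335, 0.0459]
eef_rot: [-1.569, 0.0, 1.572]
contact_force: [0.9, -0.1, 0.3]
grip_width: 0.0919
```

Request:
move_arm(
  increments="0 0 0 0 0 0 0.5;0 0 0 0 0 0 1;0 0 0 0 0 0 1;0 0 0 0 0 0 1;0 0 0 0 0 0 1;0 0 0 0 0 0 1;0 0 0 0 0 0 1",
)

```text
time: 9.82
tool_pos: [0.524, 0.0331, 0.0467]
eef_rot: [-1.572, 0.0, 1.571]
contact_force: [-0.4, -2.1, 5.2]
grip_width: 0.0569
```

Request:
move_arm(
  increments="0 -0.005 0 0 0 0 1;0 -0.015 0 0 0 0 1;0 -0.03 0 0 0 0 1;0 -0.045 0 0 0 0 1;0 -0.06 0 0 0 0 1;0 -0.07 0 0 0 0 1;0 -0.075 0 0 0 0 1;0 -0.075 0 0 0 0 1;0 -0.075 0 0 0 0 1;0 -0.075 0 0 0 0 1",
)

```text
time: 10.65
tool_pos: [0.5229, 0.0334, 0.1205]
eef_rot: [-1.569, 0.0, 1.571]
contact_force: [-0.5, -0.1, -4.1]
grip_width: 0.0571
```

```bash
python3 wt.py
```

```text
10.95 [0.5234 0.0334 0.1208] 0.05685401077360357 [-2.83 -3.13 -3.06 -2.71 -3.2  -3.53] [-0.1   0.04 -3.08  0.04  0.   -0.01] [-1.000e-02 -5.756e+01  3.050e+00 -2.571e+01  4.000e-02  9.000e-02
  0.000e+00]
```

Request:
move_arm(
  increments="0 0.015 0 0 0 0 1;0 0.03 0 0 0 0 1;0 0.045 0 0 0 0 1;0 0.057 0 0 0 0 1;0 0.065 0 0 0 0 1;0 0.07 0 0 0 0 1;0 0.073 0 0 0 0 1;0 0.0745 0 0 0 0 1;0 0.075 0 0 0 0 1;0 0.075 0 0 0 0 1",
)

```text
time: 11.78
tool_pos: [0.5238, 0.0335, 0.0467]
eef_rot: [-1.572, -0.0, 1.571]
contact_force: [-0.2, -0.7, -3.5]
grip_width: 0.0569
```

Middle reads about 3.1 N (0.31 kg). It still reads as hanging a hair above the coaster, so I'll ease it down before releasing.

Request:
move_arm(
  increments="0 0.0005 0 0 0 0 1;0 0.001 0 0 0 0 1;0 0.001 0 0 0 0 1",
)

```text
time: 12.03
tool_pos: [0.524, 0.0334, 0.0466]
eef_rot: [-1.572, -0.0, 1.571]
contact_force: [-4.7, -1.1, 13.9]
grip_width: 0.0568
```

Request:
move_arm(
  increments="0 0 0 0 0 0 0;0 0 0 0 0 0 -1;0 0 0 0 0 0 -1;0 0 0 0 0 0 -1;0 0 0 0 0 0 -1;0 -0.02 0 0 0 0 -1;0 -0.05 0 0 0 0 -1;0 -0.085 0 0 0 0 -1;0 -0.12 0 0 0 0 -1;0 -0.12 0 0 0 0 -1",
)

```text
time: 12.87
tool_pos: [0.5272, 0.0337, 0.1714]
eef_rot: [-1.58, -0.002, 1.571]
contact_force: [1.3, 0.4, 0.8]
grip_width: 0.0918
```

Request:
move_arm(
  increments="-0.02 0 0.003 0 0 0 -1;-0.05 0 0.006 0 0 0 -1;-0.085 0 0.009 0 0 0 -1;-0.12 0 0.012 0 0 0 -1;-0.155 0 0.015 0 0 0 -1;-0.185 0 0.018 0 0 0 -1;-0.21 0 0.02 0 0 0 -1;-0.23 0 0.02 0 0 0 -1;-0.24 0 0.02 0 0 0 -1;-0.24 0 0.02 0 0 0 -1",
)

```text
time: 13.7
tool_pos: [0.5033, -0.209, 0.1652]
eef_rot: [-1.571, 0.001, 1.568]
contact_force: [-0.5, 0.1, 0.2]
grip_width: 0.0918
```

```bash
python3 lk.py w5
```

```text
13.75 [ 0.5036 -0.2069  0.1651] [-1.5707e+00 -1.0000e-04  1.5696e+00]
[ 0.43   -0.208   0.3235]
left_tin 0.57 [291. 179.] 231 329 154 233 [ 0.4755922  -0.20382114  0.05      ]
left_coaster 0.17 [275. 222.] 235 313 173 267 [ 0.5266225  -0.21911473  0.006     ]
325.3404512745097 284.90639666987727 216.1459647675037
```

View pics/w5.png

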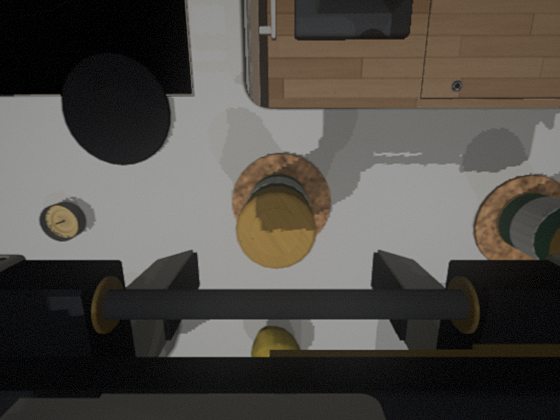

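Right tin: lid centre at pixel (276,228), about (0.503, -0.214). The lemon sits behind it at (275,345), clear of the fingers.

Request:
move_arm(
  increments="-0.007 0 0 0 0 0 -1;-0.007 0.02 0 0 0 0 -1;-0.007 0.05 0 0 0 0 -1;-0.007 0.08 0 0 0 0 -1;-0.007 0.105 0 0 0 0 -1;-0.007 0.118 0 0 0 0 -1;-0.007 0.118 0 0 0 0 -1;-0.007 0.118 0 0 0 0 -1",
)

```text
time: 14.52
tool_pos: [0.5035, -0.2129, 0.047]
eef_rot: [-1.57, -0.001, 1.572]
contact_force: [0.4, -0.5, 0.6]
grip_width: 0.0921
```

Request:
move_arm(
  increments="0 0 0 0 0 0 0.5;0 0 0 0 0 0 1;0 0 0 0 0 0 1;0 0 0 0 0 0 1;0 0 0 0 0 0 1;0 0 0 0 0 0 1;0 0 0 0 0 0 1",
)

```text
time: 15.1
tool_pos: [0.504, -0.214, 0.0476]
eef_rot: [-1.572, 0.001, 1.571]
contact_force: [0.2, -2.7, 3.3]
grip_width: 0.0572
```

Request:
move_arm(
  increments="0 -0.005 0 0 0 0 1;0 -0.015 0 0 0 0 1;0 -0.03 0 0 0 0 1;0 -0.045 0 0 0 0 1;0 -0.06 0 0 0 0 1;0 -0.07 0 0 0 0 1;0 -0.075 0 0 0 0 1;0 -0.075 0 0 0 0 1;0 -0.075 0 0 0 0 1;0 -0.075 0 0 0 0 1",
)

```text
time: 15.93
tool_pos: [0.5031, -0.2133, 0.1215]
eef_rot: [-1.57, -0.0, 1.571]
contact_force: [-0.5, 0.2, -1.2]
grip_width: 0.0567
```

```bash
python3 wt.py
```

```text
16.2333 [ 0.5034 -0.2135  0.1218] 0.05702735922860922 [-1.76 -1.07 -1.73 -1.88 -2.18 -1.78] [-0.25 -0.3  -1.74  0.02  0.01 -0.01] [-1.000e-02 -5.920e+01  4.370e+00 -2.574e+01  6.000e-02  6.000e-02
  0.000e+00]
```

Request:
move_arm(
  increments="0 0.015 0 0 0 0 1;0 0.03 0 0 0 0 1;0 0.045 0 0 0 0 1;0 0.057 0 0 0 0 1;0 0.065 0 0 0 0 1;0 0.07 0 0 0 0 1;0 0.073 0 0 0 0 1;0 0.0745 0 0 0 0 1;0 0.075 0 0 0 0 1;0 0.075 0 0 0 0 1",
)

```text
time: 17.07
tool_pos: [0.5039, -0.2137, 0.0477]
eef_rot: [-1.572, 0.0, 1.571]
contact_force: [0.3, -0.4, -1.8]
grip_width: 0.0571
```

Right reads 1.7 N (0.17 kg), so the left tin is the heaviest. I'll set this one down.

Request:
move_arm(
  increments="0 0.0005 0 0 0 0 1;0 0.001 0 0 0 0 1;0 0.001 0 0 0 0 1",
)

```text
time: 17.32
tool_pos: [0.5042, -0.2138, 0.0475]
eef_rot: [-1.572, 0.0, 1.571]
contact_force: [-3.3, 0.6, 10.7]
grip_width: 0.0569
```

Request:
move_arm(
  increments="0 0 0 0 0 0 0;0 0 0 0 0 0 -1;0 0 0 0 0 0 -1;0 0 0 0 0 0 -1;0 0 0 0 0 0 -1;0 -0.02 0 0 0 0 -1;0 -0.05 0 0 0 0 -1;0 -0.085 0 0 0 0 -1;0 -0.12 0 0 0 0 -1;0 -0.12 0 0 0 0 -1",
)

```text
time: 18.15
tool_pos: [0.5069, -0.2151, 0.1725]
eef_rot: [-1.58, 0.003, 1.571]
contact_force: [1.7, -0.4, -0.8]
grip_width: 0.0921
```

Request:
move_arm(
  increments="0.025 0 0 0 0 0 -1;0.055 0 0.002 0 0 0 -1;0.09 0 0.003 0 0 0 -1;0.125 0 0.004 0 0 0 -1;0.16 0 0.005 0 0 0 -1;0.195 0 0.006 0 0 0 -1;0.23 0 0.008 0 0 0 -1;0.26 0 0.01 0 0 0 -1;0.29 0 0.011 0 0 0 -1;0.32 0 0.012 0 0 0 -1",
)

```text
time: 18.98
tool_pos: [0.4912, 0.108, 0.1663]
eef_rot: [-1.571, -0.0, 1.571]
contact_force: [0.5, -0.8, 0.3]
grip_width: 0.0919
```

Request:
move_arm(
  increments="0.03 0 0 0 0 0 -1;0.06 0 0 0 0 0 -1;0.085 0 0 0 0 0 -1;0.105 0 0 0 0 0 -1;0.115 0 0 0 0 0 -1;0.115 0 0 0 0 0 -1;0.115 0 0 0 0 0 -1",
)

```text
time: 19.57
tool_pos: [0.4914, 0.2207, 0.166]
eef_rot: [-1.57, 0.001, 1.571]
contact_force: [-0.3, -0.3, -0.7]
grip_width: 0.0921
```

```bash
python3 lk.py w6
```

```text
19.6167 [0.4916 0.2198 0.1661] [-1.5706e+00  1.0000e-03  1.5699e+00]
[0.4183 0.2213 0.3243]
left_tin 0.83 [292. 223.] 255 335 172 267 [0.5032038  0.22740573 0.05      ]
left_coaster 0.57 [282. 176.] 240 339 149 229 [0.46807321 0.21767196 0.006     ]
325.3404512745097 284.90639666987727 216.1459647675037
```

View pics/w6.png

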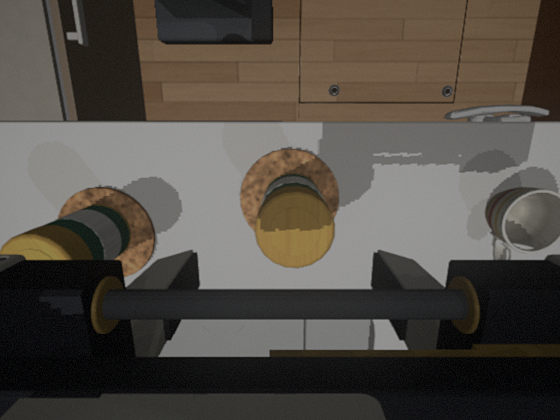

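The left tin stands on its coaster at lid pixel (295,228), about 8 mm left of the tool, and the middle tin is in place at (70,240). Now I grip it and raise it: foot at about 0.006 + 0.20 m.

Request:
move_arm(
  increments="0.0075 0 0 0 0 0 -1;0.0075 0.02 0 0 0 0 -1;0.0075 0.05 0 0 0 0 -1;0.0075 0.08 0 0 0 0 -1;0.0075 0.105 0 0 0 0 -1;0.0075 0.119 0 0 0 0 -1;0.0075 0.119 0 0 0 0 -1;0.0075 0.119 0 0 0 0 -1",
)

```text
time: 20.38
tool_pos: [0.4913, 0.2285, 0.047]
eef_rot: [-1.57, 0.001, 1.57]
contact_force: [0.5, 0.0, 0.2]
grip_width: 0.0919
```

Request:
move_arm(
  increments="0 0 0 0 0 0 0.5;0 0 0 0 0 0 1;0 0 0 0 0 0 1;0 0 0 0 0 0 1;0 0 0 0 0 0 1;0 0 0 0 0 0 1;0 0 0 0 0 0 1",
)

```text
time: 20.97
tool_pos: [0.4917, 0.2287, 0.0475]
eef_rot: [-1.571, 0.0, 1.571]
contact_force: [-0.1, -1.6, 3.0]
grip_width: 0.0563
```

Request:
move_arm(
  increments="0 -0.005 0 0 0 0 1;0 -0.015 0 0 0 0 1;0 -0.03 0 0 0 0 1;0 -0.05 0 0 0 0 1;0 -0.075 0 0 0 0 1;0 -0.1 0 0 0 0 1;0 -0.125 0 0 0 0 1;0 -0.15 0 0 0 0 1;0 -0.17 0 0 0 0 1;0 -0.185 0 0 0 0 1",
)

```text
time: 21.8
tool_pos: [0.4914, 0.2289, 0.2347]
eef_rot: [-1.572, -0.001, 1.571]
contact_force: [0.0, 0.2, -5.9]
grip_width: 0.0568
```

Request:
move_arm(
  increments="0 -0.007 0 0 0 0 1;0 -0.01 0 0 0 0 1;0 -0.01 0 0 0 0 1;0 -0.01 0 0 0 0 1;0 -0.01 0 0 0 0 1;0 -0.01 0 0 0 0 1;0 -0.01 0 0 0 0 1;0 -0.01 0 0 0 0 1",
)

```text
time: 22.47
tool_pos: [0.4913, 0.2288, 0.2417]
eef_rot: [-1.57, 0.0, 1.571]
contact_force: [-0.3, 0.1, -6.1]
grip_width: 0.057
```

```bash
python3 wt.py
python3 - <<'E'
from h import *
a=imaging.camera("side")["image"];print(bot.get_obs()["dq"].round(3)); cv2.imwrite("pics/s9.png",a)
E
```

```text
22.7667 [0.4915 0.229  0.2422] 0.056513423392500234 [-6.02 -5.92 -7.39 -5.64 -5.11 -6.05] [-0.38  0.06 -6.02  0.05  0.02 -0.02] [-0.000e+00 -5.683e+01  2.020e+00 -3.302e+01  2.000e-02  9.000e-02
  0.000e+00]
[ 0.001 -0.003  0.001  0.    -0.    -0.001 -0.   ]
```

View pics/s9.png

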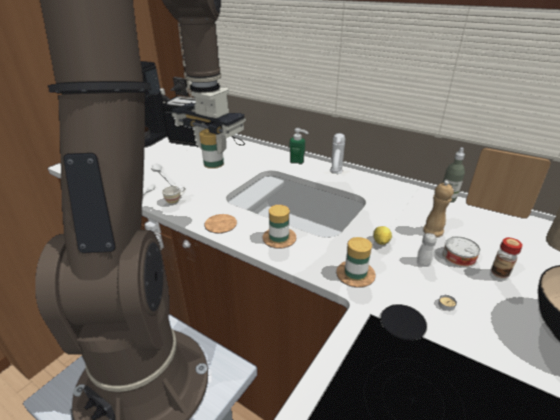

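The left tin is held upright at (212,150) above its empty coaster (220,223). The other two stand on theirs at (280,228) and (357,262), and the mug, spoon, shaker and tea light haven't moved.

```bash
python3 -c "
from rig import ticket
print(ticket.finish_job())"
```

```text
the job is handed in; nothing more can be done
None
```

I hefted the three tins from left to right and set each back on its own coaster. I then picked up the heaviest, the left one, and handed the job in while holding it, at about 23 s on the robot's clock.

| Tin | Measured weight | Approx. mass |
|---|---|---|
| Left | 5.9 N | 0.60 kg |
| Middle | 3.1 N | 0.31 kg |
| Right | 1.7 N | 0.17 kg |

- **Final hold:** the foot of the left tin is about 0.20 m above the worktop, worked out from the 195 mm rise of the gripper. The force reading is 6.0 N, the grip is steady at 56.5 mm, and the joints are still.
- **Last picture:** the tin is upright and the other two stand on their coasters. The mug, spoon, salt shaker and tea light look unmoved.
- **Setting down:** when each tin came back to its original height it still read as hanging. I lowered each about 1 mm more before letting go, which pressed it on its coaster with roughly 10–14 N, well under the 40 N limit.

No check failed. The side camera put the left and middle tins up to about 7 mm off in y from the top camera, so I used the top and wrist views.

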